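Set a worn sample stage to its index, taking up the backlash

ROBOT

A 7-joint arm with a two-finger parallel gripper is mounted at the origin on the work surface. World frame = base frame: x ahead of the robot, y to its left, z up, the work surface at z = 0. Lengths are in m, angles in rad, forces in N, time in s.
With the tool pointing down it reaches from about 0.425 to 0.925 m from the base axis. Payload 6.8 kg.
Tool frame: the origin (TCP) lies midway between the tips of the shut fingers; the grasp point (between the pads) lies 19 mm behind it; x points along the fingers, y is the direction in which the jaws open and shut, and the axes are right-handed (so a half turn about x gives the same grasp; the last joint's range is limited). The gripper opens to 85 mm and grips with 20 to 120 N. Pads are 22 mm wide; open, the fingers measure 114 mm over their backs; the gripper's body (76 mm by 85 mm) begins 54 mm behind the grasp point. The pads swing forward as they close: fully open they stand 13 mm farther back than shut.
Start: joints at [-1.284, 0.477, 0.022, 1.555, -0.011, 1.109, -0.083], TCP at [0.26, 0.623, 0.231] pointing down, gripper open.
Joint ranges: [-2.96, 2.96], [-0.34, 2.1], [-1.41, 1.46], [0.24, 2.44], [-1.37, 4.51], [0.17, 1.92], [-2.96, 2.96]. Speed limits (rad/s): [2.39, 2.39, 3.14, 3.14, 3.14, 3.14, 3.14].

INTERFACE

Orientations are given as a rotation vector (axis times angle).
In Python, from bench import r gives the robot as it stands.
- The arm moves only by the tool carry_out, never from a script. Its argument "targets" is one flat list of numbers, 7 for each row, row after row: the finger opening in m, from 0 to 0.0854, then the shift along the tool's x, y, z in m, then the turn, a rotation vector about the tool's x, y, z in units of 5 degrees (1.0 is 5 degrees). A call has 1 to 12 rows; each row is the pose to reach, as a shift and turn from the pose measured when the call began, along the tool's axes at that moment; what a row does not reach only later rows make up. A row lasts 1/8 s, in which the tool goes at most 62.5 mm and 10.7 degrees, less where a joint would pass 70% of its speed; a pose out of reach is approached as far as the arm can. A call with a gripper value outside its range is refused whole. The fingers move at their own pace and stop on an object; "squeeze" is the grip in N (left out, the last holds). Time passes only in rows, so rows that repeat a pose let the fingers close. It gives the time, the measured TCP pose, the force and the opening at its end, in the units of the state.
- r.get_obs(): the state, without advancing time (a new reading comes with each control period).
- r.grab_frame(name): name is "side" or "top" or "wrist"; returns the picture (420x560x3 uint8, blue, green, red); there is no depth.
- r.camera_info(name): a dict with "fx", "fy", "cx", "cy" (pixels), "xyz" and "orientation" of the camera in the world. Camera axes: x right, y up, looking along -z (the intrinsics and any distortion apply to the point x, -y, -z); pixel columns grow to the right and rows downward; lengths in m; the calibration is good to about 2 mm. The wrist camera is an equidistant fisheye: a pixel r from the principal point sees the ray r / f radians off the axis. A picture is of the moment at which its call begins: read the wrist's pose just before it. camera_info takes no time and is no camera call; for the wrist camera it gives the pose at the moment of the call.
- r.hand_in(): hands the job in, once; it reports no verdict.
The state is a dict: "clock": time; "joints": joint angles; "qvel": joint speeds; "tau": joint torques, N m; "tcp_pos": TCP position; "orientation": TCP orientation; "contact_force": force on the tool from outside, world axes, zero at the start; "moment": the same for the moment, N m; "grip_width": finger opening in m.
Only numpy, scipy, OpenCV 4.12 (cv2) and the standard library are available. Lean on these libraries where they do the work, as an engineer would, in place of code of your own. Each camera call takes 0.05 s, during which the arm holds its last target. There are 200 camera calls.

TASK

The handwheel of the sample stage has been left clockwise of its index post, and its drive has a lot of play. Turn it back anticlockwise past the index until you have felt the play run out and the screw has drawn the carriage a little behind its set place, without running the carriage into its end stop or straining the crank sideways. Then come up clockwise, so that the play is taken up that way, until the wheel's long line points at the index post, and let go; leave the discs and the screwdriver alone.

Things in the scene. Friction and masses are not known exactly. Their poses are not given: they have to be found in the camera images.
- stage: Grey bench stage fixed to the mat, base plate 170 x 360 x 12 mm. Origin: centre of the underside. Its x axis points as from the wheel axis to the index post; the handwheel is at y = +90 mm, the carriage with a steel disc sample at y = -90 mm under a steel arch, up to 82 mm high.
- wheel_axis (a point): Point on the upright axis of the handwheel, 96 mm above the mat (level with the middle of the handle); fixed to the stage, axes as the stage's. The wheel is a level aluminium disc, 124 mm in diameter, top face 70 mm above the mat, with 40 ticks on the rim and one long black line from the hub under the handle to the rim.
- handle_mid (a point): Middle of the black upright crank handle: cylinder 22 mm in diameter, 50 mm tall, 50 mm from the wheel axis, on the long line, from 71 to 121 mm above the mat. It spins freely about its own axis, so it can be held while carried round the circle. Turning it takes about 1 N within the play, 4 to 6 N when the drive is being moved, far more at the end stop.
- zero_line (a point): Outer end of the wheel's long black line, on its top face, 60 mm from the axis; turns with the wheel, x axis pointing outward along the line. Play between wheel and drive: 0.3 to 1.3 rad of wheel angle, different each time. At the start it is fully taken up clockwise; whenever that is so, line at the index means carriage at 0. The wheel starts 0.4 to 0.8 rad clockwise of the index.
- index (a point): Top of the steel index post beside the wheel's rim, inner end, 68 mm from the wheel axis along the stage's +x and 62 mm above the mat. The wheel is at its mark when the long line (and the handle) lies in the direction from wheel_axis to this point.
- carriage (a joint): Travel in m of the aluminium carriage along the stage's x axis: 0 at its set place, increasing with clockwise turning (seen from above). The fine screw moves it 2 mm a turn (0.32 mm per rad). Its hard end stop lies at -0.16 mm, that is 0.5 rad of drive behind the set place. This reading is far too coarse to set by.
- disc_a: Bystander: loose steel disc sample, 44 mm diameter, 14 mm thick, on the round green tray (280 mm diameter, 6 mm thick). Origin at centre of underside.
- disc_b: Bystander: loose steel disc sample, 36 mm diameter, 20 mm thick, on the tray.
- disc_c: Bystander: loose steel disc sample, 40 mm diameter, 10 mm thick, on the tray.
- screwdriver: Bystander: loose screwdriver lying on the mat.
- hub (a point): Centre of the wheel's dark hub, 74 mm above the mat. The spindle sits in a stiff rubber bush and gives sideways by 1 mm for 20 N on the handle in any level direction; unloaded it stands on wheel_axis. More than 18 N sideways on the handle (0.9 mm) strains it; squeezing the handle between two fingers alone does not.

How it is judged:
On the way:
1. the play was taken up backwards and the screw drew the carriage at least 0.1 rad (0.03 mm) behind its set place (value of joint carriage below -3.2e-05 m), for 0.1 s.
At the end, for the whole second after the job is handed in: The long line points at the index post (within about 8 degrees) and the carriage rests within 0.047 mm (0.15 rad of drive) of its set place, so the play is taken up clockwise; the handle is released (value of joint carriage between -4.7e-05 and 4.7e-05 m and horizontal distance between zero_line and index below 0.0125 m and velocity of joint carriage between -0.0005 and 0.0005 m/s); the robot touches nothing.
It fails at once if the carriage was run into its end stop (value of joint carriage below -0.000155 m).
It fails at once if the crank was strained: its spindle pushed sideways by over 0.9 mm (18 N) (horizontal distance between hub and wheel_axis above 0.0009 m).
It fails at once if a bystander was moved by over 20 mm (distance of any of disc_a, disc_b, disc_c, screwdriver from where it was at the start of the episode above 0.02 m).
It also fails if it takes over 72 s, if anything falls off the work surface, if the arm or the gripper's body presses on something with over 40 N, if the wrist force passes 120 N, or if a joint passes its speed limit or range.

## Working session

There is one attempt and no reset: what is moved stays moved. The work goes in short steps, Python scripts to look and compute and a tool call to move; the robot and the scene stay as the last step left them, time stands still between calls to the robot, and variables do not carry over. Pictures are saved under pics/ and viewed, about 8 in all and at most 12, crops included, and the job is handed in when it is done.

Besides the shell and the picture viewer there is one more tool, called after "Call:" by a JSON object that holds its "fn" and its "kwargs". carry_out: Moves the arm, as the interface text tells. Its arguments: {"type":"object","properties":{"targets":{"type":"array","items":{"type":"number"}},"squeeze":{"type":"number"}},"required":["targets"]}

```bash
mkdir -p pics; ls
python3 - <<'E'
from bench import r
import cv2,numpy as np
o=r.get_obs();print(o)
for n in("top","side"):
    print(n,r.camera_info(n)); cv2.imwrite(f"pics/{n}0.png",r.grab_frame(n))
E
```

```text
pics
{'clock': 0.0, 'joints': array([-1.28408091,  0.47781056,  0.02232216,  1.55646101, -0.01153389,
        1.10929164, -0.08308701]), 'qvel': array([ 3.52729389e-04, -1.97594502e-03,  1.04807163e-03,  8.37544493e-04,
        5.70522064e-04, -9.97508821e-05,  3.45172787e-04]), 'tau': array([ 7.23939247e-04, -5.96455371e+01,  1.60813451e+00, -2.81186950e+01,
        1.24637739e-02,  9.44473461e-03,  1.08074795e-05]), 'tcp_pos': array([0.25939574, 0.62252139, 0.23031431]), 'orientation': array([ 0.30826589,  1.54878336, -0.31114695]), 'contact_force': array([-0.12161125, -0.50548251, -0.25614112]), 'moment': array([-0.02601647,  0.01145897,  0.04688994]), 'grip_width': 0.08524910854179091}
top {'fx': 398.10979215228105, 'fy': 398.10979215228105, 'cx': 277.5076889736357, 'cy': 212.20087520569498, 'xyz': array([0.44149228, 0.0271528 , 1.05826943]), 'orientation': array([ 0.05567233, -0.07760533, -1.53990001])}
side {'fx': 532.9927553038286, 'fy': 532.9927553038286, 'cx': 276.21600349987966, 'cy': 218.15197667493632, 'xyz': array([0.07890771, 0.93763886, 1.27821062]), 'orientation': array([ 0.22691017, -0.95208584, -2.52923065])}
```

View pics/top0.png

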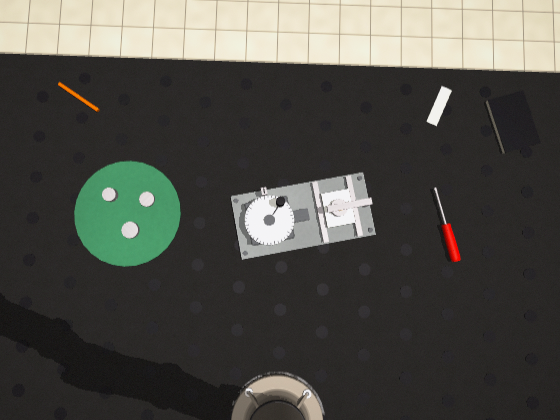

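View pics/side0.png

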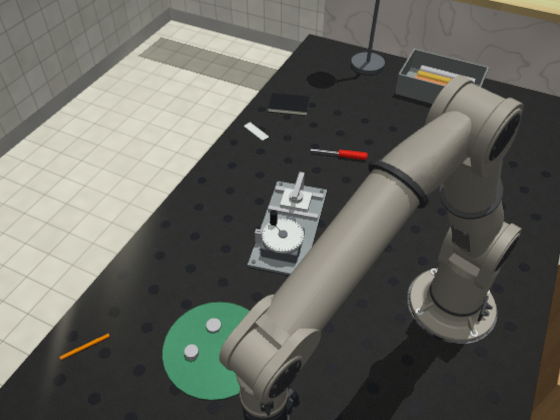

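The top view shows the wheel hub near (269,220), the handle top near (280,202), the index post near (264,190) and the arch/carriage near (342,208). The side view shows the same stage. The arm is at upper left, clear of the stage.

```bash
cat > h.py <<'E'
from bench import r
import cv2,numpy as np
from scipy.spatial.transform import Rotation as R
def ray(ci,u,v,fish=False):
    x,y=(u-ci["cx"])/ci["fx"],(v-ci["cy"])/ci["fy"]
    if fish:
        t=np.hypot(x,y); s=np.sin(t)/t if t>1e-9 else 1.; d=np.array([x*s,-y*s,-np.cos(t)])
    else: d=np.array([x,-y,-1.])
    return np.array(ci["xyz"]),R.from_rotvec(ci["orientation"]).apply(d)
def onz(ci,u,v,z,fish=False):
    p,d=ray(ci,u,v,fish); return p+d*(z-p[2])/d[2]
def proj(ci,P,fish=False):
    q=R.from_rotvec(ci["orientation"]).inv().apply(np.array(P)-ci["xyz"]); x,y,z=q[0],-q[1],-q[2]
    if fish:
        n=np.hypot(x,y); t=np.arctan2(n,z); k=t/n
    else: k=1/z
    return ci["cx"]+ci["fx"]*x*k, ci["cy"]+ci["fy"]*y*k
E
python3 - <<'E'
from h import *
ci=r.camera_info("top"); im=cv2.imread("pics/top0.png")
g=cv2.cvtColor(im,cv2.COLOR_BGR2GRAY)
m=np.zeros_like(g); m[170:265,225:385]=(g[170:265,225:385]>75)*255
c=max(cv2.findContours(m,0,1)[0],key=cv2.contourArea); rc=cv2.minAreaRect(c); print(rc)
for b in cv2.boxPoints(rc): print(b,onz(ci,*b,0.012))
w=np.zeros_like(g); w[185:250,235:300]=(g[185:250,235:300]>215)*255
w=cv2.morphologyEx(w,cv2.MORPH_CLOSE,np.ones((3,3)))
c=max(cv2.findContours(w,0,1)[0],key=cv2.contourArea); h=cv2.convexHull(c); e=cv2.fitEllipse(h); print(e,onz(ci,*e[0],.07), e[1][0]/398*.988)
d=np.zeros_like(g); d[185:250,235:310]=(g[185:250,235:310]<70)*255
for c in cv2.findContours(d,0,1)[0]:
    if cv2.contourArea(c)>8: 
        (x,y),rr=cv2.minEnclosingCircle(c); print("dark",x,y,rr,onz(ci,x,y,.121))
cv2.imwrite("pics/z.png",cv2.resize(im[165:270,220:390],None,fx=4.5,fy=4.5,interpolation=cv2.INTER_CUBIC))
E
```

```text
((303.44696044921875, 213.3065185546875), (67.78117370605469, 138.92808532714844), 79.4389877319336)
[228.94806 192.72156] [0.57881186 0.14363917 0.012     ]
[365.52277 167.25848] [ 0.65873742 -0.21785091  0.012     ]
[377.94586 233.89148] [ 0.48178094 -0.25254352  0.012     ]
[241.37115 259.35455] [0.40481744 0.10438906 0.012     ]
((268.7559509277344, 217.06138610839844), (47.55397415161133, 56.9324836730957), 173.67611694335938) [0.51329849 0.03593858 0.07      ] 0.11804855894922611
dark 237.0 236.5 12.659089088439941 [0.46161112 0.10855214 0.121     ]
dark 280.0 202.0 5.831051826477051 [0.54614768 0.00998287 0.121     ]
dark 260.5 189.5 25.894113540649414 [0.57454134 0.05710109 0.121     ]
```

View pics/z.png

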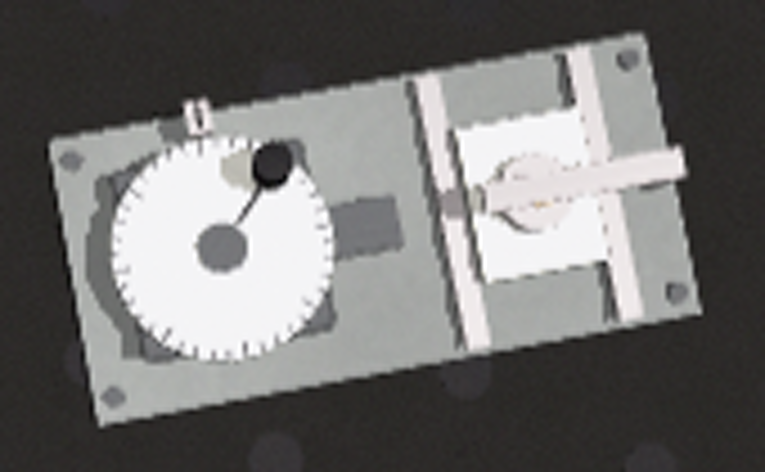

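The crop shows the hub at about (269.3,220.2) in full-image pixels, the handle top at (280.4,201.9), the post's inner end near (264.2,194.6), and the plate corners clearly.

Run:
```python
from h import *
ci=r.camera_info("top")
f=lambda a,b,z:onz(ci,220+a/4.5-.4,165+b/4.5-.4,z)
P=[f(a,b,.012) for a,b in((50,142),(645,35),(702,314),(100,425))]
for p in P:print(p)
C=sum(P)/4
yl=P[0]-P[1]+P[3]-P[2]; xl=P[0]-P[3]+P[1]-P[2]
print("C",C,"len",np.linalg.norm(yl)/2,np.linalg.norm(xl)/2,"yaw x",np.degrees(np.arctan2(xl[1],xl[0])),"y",np.degrees(np.arctan2(-yl[0],yl[1])))
th=np.arctan2(-yl[0],yl[1]); A=C+.09*yl/np.linalg.norm(yl); print("axis from plate",A)
h=f(222,248,.074); w=f(222.5,249.3,.07); H=f(272,166,.121); I=f(199,133,.062)
print("hub",h,"wheel",w,"handle",H,"index",I)
for n,p in(("handle",H),("index",I)):
    for a in(h,A): d=p-a; print(n,np.hypot(*d[:2]),np.degrees(np.arctan2(d[1],d[0])))
o=r.get_obs(); M=R.from_rotvec(o["orientation"]).as_matrix(); print(M)
```

```text
[0.56981966 0.13862972 0.012     ]
[ 0.64466279 -0.21106135  0.012     ]
[ 0.48031622 -0.24634931  0.012     ]
[0.40565427 0.1032442  0.012     ]
C [ 0.52511324 -0.05388418  0.012     ] len 0.3575439415070849 0.1680140214720682 yaw x 12.141116236343644 y 12.067992747557113
axis from plate [0.50629673 0.03412683 0.012     ]
hub [0.50644457 0.03525956 0.074     ] wheel [0.5059974  0.03499406 0.07      ] handle [0.54736818 0.00991254 0.121     ] index [0.57135246 0.05023365 0.062     ]
handle 0.04813744006994926 -31.77300697270959
handle 0.04767804742738991 -30.522119230626128
index 0.06661273865382543 12.990710347339835
index 0.06701998125523197 13.905930286036488
[[-5.05084843e-04  3.84536861e-01  9.23109499e-01]
 [-1.55578561e-03  9.23108197e-01 -3.84537170e-01]
 [-9.99998662e-01 -1.63038437e-03  1.32008957e-04]]
```

Call:
{"fn": "carry_out", "kwargs": {"targets": [0.085,0,-0.038,0.042,1.5,0,0,0.085,0,-0.076,0.084,3,0,0,0.085,0,-0.114,0.126,4.5,0,0,0.085,0,-0.152,0.168,6,0,0,0.085,0,-0.19,0.21,7.5,0,0,0.085,0,-0.228,0.252,9,0,0,0.085,0,-0.266,0.294,10.5,0,0,0.085,0,-0.304,0.336,12,0,0,0.085,0,-0.342,0.378,13.5,0,0,0.085,0,-0.38,0.42,15,0,0,0.085,0,-0.418,0.462,16.5,0,0,0.085,0,-0.456,0.503,18,0,0]}}

```text
clock: 1.6
tcp_pos: [0.5487, 0.0066, 0.2311]
orientation: [1.495, 0.993, -1.498]
contact_force: [0.4, -0.8, 0.5]
grip_width: 0.0849
```

```bash
cat > w.py <<'E'
from h import *
A=np.array([.5063,.0347]); IDX=np.radians(12.1)
def st():
    o=r.get_obs(); M=R.from_rotvec(o["orientation"]).as_matrix()
    p=o["tcp_pos"]; d=p[:2]-A
    print("t",round(o["clock"],2),"tcp",p.round(4),"yaw_y",np.degrees(np.arctan2(M[1,1],M[0,1])).round(1),"tilt",M[2,1:].round(3),"w",o["grip_width"].round(4),"F",o["contact_force"].round(2),"q1,7",o["joints"][[0,6]].round(2))
    print("rad",np.hypot(*d).round(4),"phi",np.degrees(np.arctan2(d[1],d[0])).round(1))
    return o,M
def to(x,y,z,yaw):
    "shift and turn (5deg units) in tool axes to reach x,y,z with tool y at yaw deg"
    o,M=st(); s=M.T@(np.array([x,y,z])-o["tcp_pos"])
    T=np.c_[[0,0,-1],[np.cos(np.radians(yaw)),np.sin(np.radians(yaw)),0],[np.sin(np.radians(yaw)),-np.cos(np.radians(yaw)),0]]
    print("shift",s.round(4),"turn",(np.degrees(R.from_matrix(M.T@T).as_rotvec())/5).round(2))
E
python3 -c "
from w import *
to(.548,.0095,.2,-121)"
```

```text
Traceback (most recent call last):
  File "w.py", line 11, in to
    o,M=st(); s=M.T@(np.array([x,y,z])-o["tcp_pos"])
        ~~^^
  File "w.py", line 6, in st
    print("t",round(o["clock"],2),"tcp",p.round(4),"yaw_y",np.degrees(np.arctan2(M[1,1],M[0,1])).round(1),"tilt",M[2,1:].round(3),"w",o["grip_width"].round(4),"F",o["contact_force"].round(2),"q1,7",o["joints"][[0,6]].round(2))
                                                                                                                                      ^^^^^^^^^^^^^^^^^^^^^
AttributeError: 'float' object has no attribute 'round'
```

```bash
sed -i 's/o\["grip_width"\].round(4)/round(o["grip_width"],4)/' w.py
python3 -c "
from w import *
to(.548,.0095,.2,-121)
ci=r.camera_info('wrist');print(ci)
cv2.imwrite('pics/w1.png',r.grab_frame('wrist'))
for P in((.5063,.0347,.074),(.548,.0095,.121),(.5728,.049,.062)): print(proj(ci,P,True))"
```

```text
t 1.6 tcp [0.5487 0.0066 0.2311] yaw_y -22.8 tilt [-0.     0.001] w 0.0849 F [ 0.4  -0.82  0.47] q1,7 [-0.6  -0.33]
rad 0.0509 phi -33.5
shift [ 0.0311 -0.0018 -0.0024] turn [ 1.963e+01  1.000e-02 -1.000e-02]
{'fx': 325.19226210127806, 'fy': 325.19226210127806, 'cx': 281.9415209970345, 'cy': 208.49113172603444, 'xyz': array([0.58263867, 0.0822938 , 0.37327453]), 'orientation': array([-0.32710983,  0.06684216, -0.39470246])}
(np.float64(227.86556399936717), np.float64(179.19563754732377))
(np.float64(277.665764081832), np.float64(201.11320670348658))
(np.float64(286.22583671101785), np.float64(136.53433375383628))
```

View pics/w1.png

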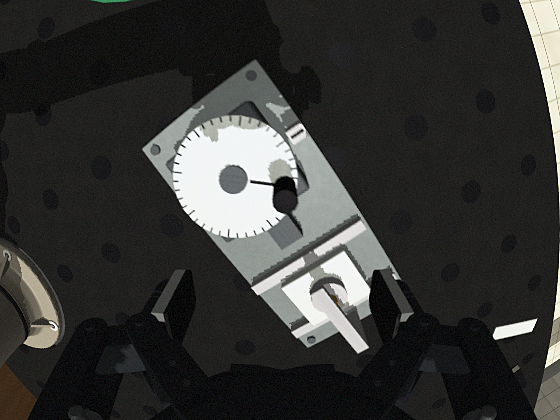

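The wrist view shows the hub at (233,179), the handle top at (286,200) and the post at (294,133). That is 4–8 px to the right of my predictions, so I cast these pixels too.

```bash
python3 -c "
from w import *
ci=r.camera_info('wrist')
h=onz(ci,233,179,.074,True);H=onz(ci,285.5,194,.121,True);b=onz(ci,286,200,.121,True);i=onz(ci,290,135.5,.062,True)
print(h,H,b,i)
for p in(H,b,i):
  d=p-h;print(np.hypot(*d[:2]),np.degrees(np.arctan2(d[1],d[0])))
im=cv2.imread('pics/w1.png');cv2.imwrite('pics/w1z.png',cv2.resize(im[100:260,150:320],None,fx=3.7,fy=3.7,interpolation=cv2.INTER_CUBIC))"
```

```text
[0.51388865 0.02407924 0.074     ] [0.55873818 0.00326422 0.121     ] [ 0.55708019 -0.00158668  0.121     ] [0.57979433 0.03875988 0.062     ]
0.049444365319185016 -24.896382153346885
0.0502419059836232 -30.720248073136975
0.06752096286809228 12.557745561053425
```

View pics/w1z.png

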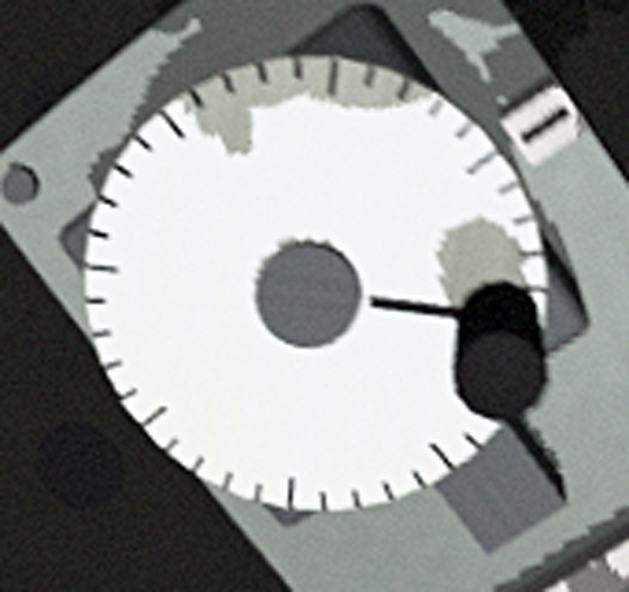

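The crop shows the hub at (233.2,179.2) and the handle top centre at (285.1,200.5). The camera pose I just used was read after the arm had drifted on, so I recast with the pose printed before the picture.

```bash
python3 -c "
from w import *
c0=r.camera_info('wrist')
ci=dict(c0,xyz=np.array([0.58263867, 0.0822938 , 0.37327453]),orientation=np.array([-0.32710983,  0.06684216, -0.39470246]))
h=onz(ci,233,179,.074,True);b=onz(ci,285,200.3,.121,True);i=onz(ci,290,135.5,.062,True)
print(h,b,i)
for p in(b,i):
  d=p-h;print(np.hypot(*d[:2]),np.degrees(np.arctan2(d[1],d[0])))
to(.548,.0095,.2,-121)"
```

```text
[0.510955   0.03289712 0.074     ] [0.55377251 0.00782463 0.121     ] [0.5765125  0.04853548 0.062     ]
0.04961822657224504 -30.35180326403743
0.06739691790885571 13.416842984810566
t 1.65 tcp [ 0.5509 -0.0019  0.2319] yaw_y -23.6 tilt [0.005 0.005] w 0.085 F [ 2.85 -5.43  1.97] q1,7 [-0.6  -0.33]
rad 0.0577 phi -39.4
shift [ 0.0318 -0.0074 -0.0094] turn [ 1.947e+01 -1.000e-02 -9.000e-02]
```

Call:
{"fn": "carry_out", "kwargs": {"targets": [0.085,0.005,-0.002,-0.003,2,0,0,0.085,0.01,-0.004,-0.006,4,0,0,0.085,0.015,-0.006,-0.008,6,0,0,0.085,0.02,-0.007,-0.009,8,0,0,0.085,0.025,-0.007,-0.009,10,0,0,0.085,0.03,-0.007,-0.009,12,0,0,0.085,0.03,-0.007,-0.009,14,0,0,0.085,0.03,-0.007,-0.009,16,0,0,0.085,0.03,-0.007,-0.009,18,0,0,0.085,0.03,-0.007,-0.009,19.4,0,0,0.085,0.03,-0.007,-0.009,19.4,0,-0.1,0.085,0.03,-0.007,-0.009,19.4,0,-0.1]}}

```text
clock: 3.15
tcp_pos: [0.548, 0.0089, 0.2017]
orientation: [-1.921, 0.523, 1.921]
contact_force: [-0.6, 0.3, -0.4]
grip_width: 0.0849
```

```bash
python3 -c "
from w import *
r.grab_frame('top');r.grab_frame('top')
to(.5515,.0095,.085,-121)
ci=r.camera_info('wrist')
im=r.grab_frame('wrist');cv2.imwrite('pics/w2.png',im)
import pickle;pickle.dump(ci,open('ci2.pkl','wb'))
for P in((.5063,.0347,.074),(.548,.0095,.121),(.5728,.049,.062)): print(proj(ci,P,True))
"
```

```text
t 3.25 tcp [0.5481 0.0089 0.2018] yaw_y -120.6 tilt [-0.001  0.001] w 0.0851 F [ 0.36  0.33 -0.23] q1,7 [-0.87 -1.8 ]
rad 0.0491 phi -31.7
shift [ 0.1168 -0.0021 -0.0027] turn [0.09 0.01 0.02]
(np.float64(280.33078350526586), np.float64(251.3057398753611))
(np.float64(280.61233917420964), np.float64(220.37857247655566))
(np.float64(229.78303936134373), np.float64(195.77811191752264))
```

View pics/w2.png

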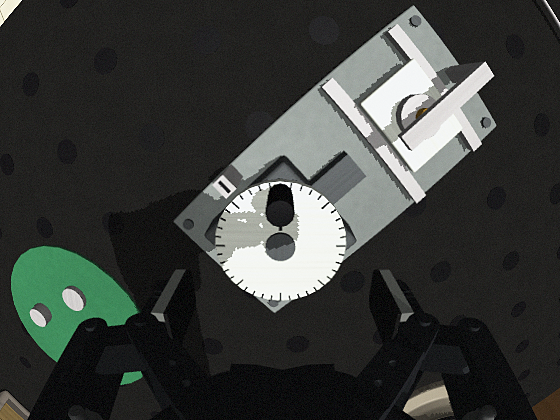

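The settled wrist view shows the hub at (280.5,246), the handle top at (281,213) and the post's inner end near (230,191). The handle lies between the fingers, about 5 px further out radially than predicted.

```bash
python3 -c "
from w import *
import pickle;ci=pickle.load(open('ci2.pkl','rb'))
g=cv2.cvtColor(cv2.imread('pics/w2.png'),6)
def blob(lo,hi,x0,x1,y0,y1):
  m=((g>=lo)&(g<=hi)).astype(np.uint8); k=np.zeros_like(m);k[y0:y1,x0:x1]=m[y0:y1,x0:x1]
  for c in cv2.findContours(k,0,1)[0]:
    if cv2.contourArea(c)>60: print(lo,hi,cv2.minEnclosingCircle(c),cv2.boundingRect(c),cv2.contourArea(c))
blob(60,150,262,300,228,264); blob(20,60,262,300,180,232); blob(0,60,262,300,180,232)
h=onz(ci,280.5,246.2,.074,True);b=onz(ci,280.7,213.5,.121,True);i=onz(ci,229.5,191,.062,True)
print(h,b,i)
for p in(b,i):
  d=p-h;print(np.hypot(*d[:2]),np.degrees(np.arctan2(d[1],d[0])))
"
```

```text
60 150 ((279.5, 246.5), 15.182326316833496) (265, 235, 30, 26) 314.5
20 60 ((279.5, 213.13157653808594), 13.531891822814941) (267, 200, 26, 26) 471.0
0 60 ((279.8694763183594, 206.9016876220703), 23.11475944519043) (266, 184, 28, 47) 942.0
[0.51073535 0.03189001 0.074     ] [0.55258779 0.00670969 0.121     ] [0.57672851 0.04673459 0.062     ]
0.04884337440078166 -31.033012299854736
0.06764213215892112 12.677178202256536
```

```bash
sed -i 's/A=np.array.*/A=np.array([.5085,.0333]); IDX=np.radians(12.4)/' w.py
python3 -c "
from w import *
to(.551,.008,.084,-121)"
```

```text
t 3.3 tcp [0.5481 0.0089 0.2018] yaw_y -120.6 tilt [-0.001  0.001] w 0.085 F [ 0.33 -0.52  1.01] q1,7 [-0.87 -1.8 ]
rad 0.0465 phi -31.6
shift [ 0.1178 -0.0005 -0.003 ] turn [0.08 0.01 0.02]
```

Call:
{"fn": "carry_out", "kwargs": {"targets": [0.085,0.02,0,-0.002,0,0,0,0.085,0.045,0,-0.003,0,0,0,0.085,0.07,-0.001,-0.003,0,0,0,0.085,0.095,-0.001,-0.003,0,0,0,0.085,0.112,-0.001,-0.003,0,0,0,0.085,0.118,-0.001,-0.003,0,0,0,0.04,0.118,-0.001,-0.003,0,0,0,0.027,0.118,-0.001,-0.003,0,0,0,0.027,0.118,-0.001,-0.003,0,0,0,0.027,0.118,-0.001,-0.003,0,0,0,0.027,0.118,-0.001,-0.003,0,0,0,0.027,0.118,-0.001,-0.003,0,0,0], "squeeze": 20}}

```text
clock: 4.8
tcp_pos: [0.5512, 0.0085, 0.0839]
orientation: [-1.92, 0.523, 1.92]
contact_force: [-0.1, -1.1, 0.2]
grip_width: 0.0268
```

```bash
cat >> w.py <<'E'
def arc(a0,a1,n,z=.084,rad=.05):
    "rows: tool carried round the axis from a0 to a1 deg, jaws tangential"
    o,M=st()
    for a in np.linspace(a0,a1,n+1)[1:]:
        t=np.radians(a); yaw=t-np.pi/2
        s=M.T@(np.r_[A+rad*np.array([np.cos(t),np.sin(t)]),z]-o["tcp_pos"])
        T=np.c_[[0,0,-1],[np.cos(yaw),np.sin(yaw),0],[np.sin(yaw),-np.cos(yaw),0]]
        print(a.round(1),s.round(4),(np.degrees(R.from_matrix(M.T@T).as_rotvec())/5).round(2))
E
python3 -c "
from w import *
arc(-31,5,12)"
```

```text
t 4.8 tcp [0.5512 0.0085 0.0839] yaw_y -120.6 tilt [-0.001  0.001] w 0.0268 F [-0.13 -1.13  0.17] q1,7 [-0.72 -1.66]
rad 0.0494 phi -30.2
-28.0 [-0.0001 -0.0019 -0.0006] [-0.52  0.01  0.02]
-25.0 [-0.0001 -0.0045 -0.0004] [-1.12  0.01  0.02]
-22.0 [-0.0001 -0.0071 -0.    ] [-1.72  0.01  0.02]
-19.0 [-0.0001 -0.0097  0.0004] [-2.32  0.01  0.02]
-16.0 [-0.0001 -0.0122  0.001 ] [-2.92  0.    0.02]
-13.0 [-0.0001 -0.0148  0.0017] [-3.52  0.    0.02]
-10.0 [-0.0001 -0.0172  0.0026] [-4.12  0.    0.02]
-7.0 [-0.0001 -0.0197  0.0036] [-4.72  0.    0.02]
-4.0 [-0.0001 -0.022   0.0047] [-5.32  0.    0.02]
-1.0 [-0.0001 -0.0243  0.0059] [-5.92  0.    0.02]
2.0 [-0.0001 -0.0266  0.0073] [-6.52  0.    0.02]
5.0 [-0.0001 -0.0287  0.0087] [-7.12  0.    0.02]
```

Call:
{"fn": "carry_out", "kwargs": {"targets": [0.027,0,-0.0011,0,-0.25,0,0,0.027,0,-0.0022,0,-0.5,0,0,0.027,0,-0.0033,0.0001,-0.75,0,0,0.027,0,-0.0044,0.0002,-1,0,0,0.027,0,-0.0054,0.0003,-1.25,0,0,0.027,0,-0.0065,0.0004,-1.5,0,0,0.027,0,-0.0076,0.0006,-1.75,0,0,0.027,0,-0.0087,0.0008,-2,0,0,0.027,0,-0.0097,0.001,-2.25,0,0,0.027,0,-0.0108,0.0012,-2.5,0,0,0.027,0,-0.0119,0.0014,-2.75,0,0,0.027,0,-0.0129,0.0017,-3,0,0]}}

```text
clock: 6.3
tcp_pos: [0.5564, 0.0205, 0.0839]
orientation: [-2.076, 0.281, 2.076]
contact_force: [0.1, 0.2, 0.9]
grip_width: 0.0268
```

```bash
cat >> w.py <<'E'
def frc():
    o,M=st(); print("F tool xyz",(M.T@o["contact_force"]).round(2))
E
python3 -c "
from w import *
frc()"
```

```text
t 6.3 tcp [0.5564 0.0205 0.0839] yaw_y -105.5 tilt [-0.002  0.   ] w 0.0268 F [0.12 0.22 0.88] q1,7 [-0.7  -1.47]
rad 0.0496 phi -15.0
F tool xyz [-0.88 -0.24 -0.06]
```

Call:
{"fn": "carry_out", "kwargs": {"targets": [0.027,0,-0.0011,0,-0.25,0,0,0.027,0,-0.0022,0,-0.5,0,0,0.027,0,-0.0033,0.0001,-0.75,0,0,0.027,0,-0.0044,0.0002,-1,0,0,0.027,0,-0.0054,0.0003,-1.25,0,0]}}

```text
clock: 6.92
tcp_pos: [0.5575, 0.0258, 0.0839]
orientation: [-2.138, 0.17, 2.137]
contact_force: [0.2, -0.8, 1.7]
grip_width: 0.0271
```

Call:
{"fn": "carry_out", "kwargs": {"targets": [0.027,0,-0.0011,0,-0.25,0,0,0.027,0,-0.0022,0,-0.5,0,0,0.027,0,-0.0033,0.0001,-0.75,0,0,0.027,0,-0.0044,0.0002,-1,0,0,0.027,0,-0.0054,0.0003,-1.25,0,0]}}

```text
clock: 7.55
tcp_pos: [0.5581, 0.0313, 0.0839]
orientation: [-2.196, 0.052, 2.195]
contact_force: [-0.1, -0.5, 0.8]
grip_width: 0.0273
```

Call:
{"fn": "carry_out", "kwargs": {"targets": [0.027,0,-0.0011,0,-0.25,0,0,0.027,0,-0.0022,0,-0.5,0,0,0.027,0,-0.0033,0.0001,-0.75,0,0,0.027,0,-0.0044,0.0002,-1,0,0,0.027,0,-0.0054,0.0003,-1.25,0,0]}}

```text
clock: 8.18
tcp_pos: [0.5581, 0.0368, 0.0839]
orientation: [2.191, 0.069, -2.191]
contact_force: [0.6, -0.7, 0.8]
grip_width: 0.0271
```

Call:
{"fn": "carry_out", "kwargs": {"targets": [0.027,0,-0.0011,0,-0.25,0,0,0.027,0,-0.0022,0,-0.5,0,0,0.027,0,-0.0033,0.0001,-0.75,0,0,0.027,0,-0.0044,0.0002,-1,0,0,0.027,0,-0.0054,0.0003,-1.25,0,0]}}

```text
clock: 8.8
tcp_pos: [0.5575, 0.0423, 0.0839]
orientation: [2.133, 0.185, -2.132]
contact_force: [0.5, -0.6, 0.4]
grip_width: 0.0271
```

```bash
python3 -c "
from w import *
frc()
ci=r.camera_info('wrist'); im=r.grab_frame('wrist'); cv2.imwrite('pics/w3.png',cv2.resize(im[120:370,150:410],None,fx=2.3,fy=2.3))
for P in([*A,.074],): print(proj(ci,P,True))
frc()
"
```

```text
t 8.8 tcp [0.5575 0.0423 0.0839] yaw_y -80.2 tilt [-0.001 -0.001] w 0.0271 F [ 0.49 -0.57  0.37] q1,7 [-0.65 -1.16]
rad 0.0498 phi 10.4
F tool xyz [-0.37  0.64 -0.38]
(np.float64(280.05746119053197), np.float64(336.2709370028482))
t 8.85 tcp [0.5575 0.0424 0.084 ] yaw_y -80.1 tilt [-0.002 -0.001] w 0.0271 F [ 0.6  -0.67 -0.39] q1,7 [-0.65 -1.16]
rad 0.0498 phi 10.5
F tool xyz [ 0.39  0.77 -0.48]
```

View pics/w3.png

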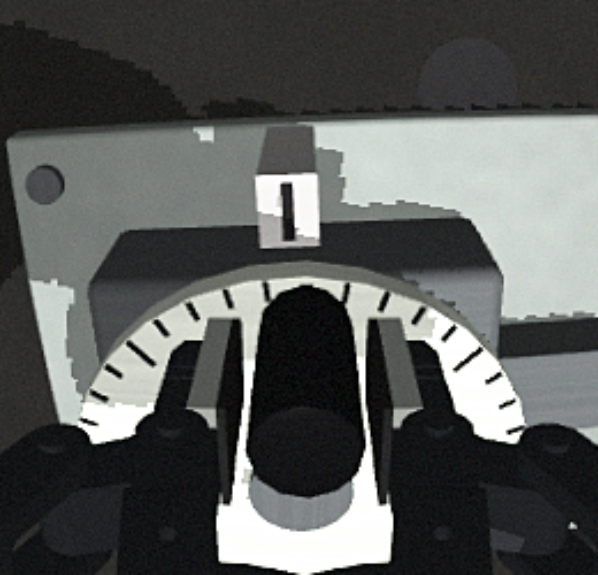

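The handle sits between the pads (crop x 250–365) with small gaps, and the right pad pushes it anticlockwise. The index mark at crop x 288 is just ahead, so the grasp is good. Resistance is about 0.7 N, so I'm still within the play.

Call:
{"fn": "carry_out", "kwargs": {"targets": [0.027,0,-0.0011,0,-0.25,0,0,0.027,0,-0.0022,0,-0.5,0,0,0.027,0,-0.0033,0.0001,-0.75,0,0,0.027,0,-0.0044,0.0002,-1,0,0,0.027,0,-0.0054,0.0003,-1.25,0,0]}}

```text
clock: 9.48
tcp_pos: [0.5562, 0.0477, 0.084]
orientation: [2.071, 0.297, -2.069]
contact_force: [0.0, -0.3, 0.0]
grip_width: 0.0272
```

Call:
{"fn": "carry_out", "kwargs": {"targets": [0.027,0,-0.0011,0,-0.25,0,0,0.027,0,-0.0022,0,-0.5,0,0,0.027,0,-0.0033,0.0001,-0.75,0,0,0.027,0,-0.0044,0.0002,-1,0,0,0.027,0,-0.0054,0.0003,-1.25,0,0]}}

```text
clock: 10.1
tcp_pos: [0.5544, 0.0529, 0.084]
orientation: [2.007, 0.402, -2.005]
contact_force: [0.4, -0.7, 0.9]
grip_width: 0.0268
```

Call:
{"fn": "carry_out", "kwargs": {"targets": [0.027,0,-0.0011,0,-0.25,0,0,0.027,0,-0.0022,0,-0.5,0,0,0.027,0,-0.0033,0.0001,-0.75,0,0,0.027,0,-0.0044,0.0002,-1,0,0,0.027,0,-0.0054,0.0003,-1.25,0,0]}}

```text
clock: 10.72
tcp_pos: [0.552, 0.0579, 0.084]
orientation: [1.94, 0.501, -1.938]
contact_force: [-0.1, -0.5, 0.7]
grip_width: 0.0271
```

Call:
{"fn": "carry_out", "kwargs": {"targets": [0.027,0,-0.0011,0,-0.25,0,0,0.027,0,-0.0022,0,-0.5,0,0,0.027,0,-0.0033,0.0001,-0.75,0,0,0.027,0,-0.0044,0.0002,-1,0,0,0.027,0,-0.0054,0.0003,-1.25,0,0]}}

```text
clock: 11.35
tcp_pos: [0.5491, 0.0625, 0.084]
orientation: [1.871, 0.595, -1.869]
contact_force: [-0.3, -0.7, 0.3]
grip_width: 0.027
```

Call:
{"fn": "carry_out", "kwargs": {"targets": [0.027,0,-0.0011,0,-0.25,0,0,0.027,0,-0.0022,0,-0.5,0,0,0.027,0,-0.0033,0.0001,-0.75,0,0,0.027,0,-0.0044,0.0002,-1,0,0,0.027,0,-0.0054,0.0003,-1.25,0,0]}}

```text
clock: 11.98
tcp_pos: [0.5464, 0.0663, 0.0843]
orientation: [1.802, 0.683, -1.797]
contact_force: [2.6, -3.0, 2.1]
grip_width: 0.0268
```

Call:
{"fn": "carry_out", "kwargs": {"targets": [0.027,0,-0.0011,0,-0.25,0,0,0.027,0,-0.0022,0,-0.5,0,0,0.027,0,-0.0033,0.0001,-0.75,0,0,0.027,0,-0.0044,0.0002,-1,0,0,0.027,0,-0.0054,0.0003,-1.25,0,0]}}

```text
clock: 12.6
tcp_pos: [0.5428, 0.0703, 0.0844]
orientation: [1.729, 0.767, -1.724]
contact_force: [4.0, -3.1, 1.5]
grip_width: 0.027
```

```bash
python3 -c "
from w import *
frc()"
```

```text
t 12.6 tcp [0.5428 0.0703 0.0844] yaw_y -42.1 tilt [ 0.001 -0.003] w 0.027 F [ 4.02 -3.14  1.47] q1,7 [-0.59 -0.68]
rad 0.0504 phi 47.2
F tool xyz [-1.46  5.09 -0.37]
```

Resistance rose to about 5 N from a tool angle of about 39°, so the play has run out there. The carriage should reach its set place near tool 82.5° and the end stop near 111°. I'm aiming for about 99°.

Call:
{"fn": "carry_out", "kwargs": {"targets": [0.027,0,-0.0017,0,-0.4,0,0,0.027,0,-0.0035,0.0001,-0.8,0,0,0.027,0,-0.0052,0.0003,-1.2,0,0,0.027,0,-0.007,0.0005,-1.6,0,0,0.027,0,-0.0087,0.0008,-2,0,0,0.027,0,-0.0104,0.0011,-2.4,0,0,0.027,0,-0.0121,0.0015,-2.8,0,0,0.027,0,-0.0138,0.0019,-3.2,0,0,0.027,0,-0.0154,0.0024,-3.6,0,0,0.027,0,-0.0171,0.003,-4,0,0,0.027,0,-0.0187,0.0036,-4.4,0,0,0.027,0,-0.0203,0.0043,-4.8,0,0]}}

```text
clock: 14.1
tcp_pos: [0.5249, 0.081, 0.0845]
orientation: [1.439, 1.044, -1.434]
contact_force: [5.4, -1.7, 1.9]
grip_width: 0.0274
```

```bash
python3 -c "
from w import *
frc();arc(70,90,10)"
```

```text
t 14.1 tcp [0.5249 0.081  0.0845] yaw_y -18.0 tilt [ 0.002 -0.002] w 0.0274 F [ 5.44 -1.73  1.92] q1,7 [-0.53 -0.37]
rad 0.0504 phi 71.0
F tool xyz [-1.91  5.71 -0.04]
t 14.1 tcp [0.5249 0.081  0.0845] yaw_y -18.0 tilt [ 0.002 -0.002] w 0.0274 F [ 5.44 -1.73  1.92] q1,7 [-0.53 -0.37]
rad 0.0504 phi 71.0
72.0 [ 0.0005 -0.0009  0.0004] [ 0.   -0.03 -0.02]
74.0 [ 0.0005 -0.0026  0.0004] [-0.4  -0.03 -0.02]
76.0 [ 0.0005 -0.0044  0.0005] [-0.8  -0.03 -0.03]
78.0 [ 0.0005 -0.0061  0.0007] [-1.2  -0.03 -0.03]
80.0 [ 0.0005 -0.0079  0.0009] [-1.6  -0.03 -0.03]
82.0 [ 0.0005 -0.0096  0.0012] [-2.   -0.03 -0.03]
84.0 [ 0.0005 -0.0113  0.0015] [-2.4  -0.02 -0.03]
86.0 [ 0.0005 -0.013   0.0019] [-2.8  -0.02 -0.03]
88.0 [ 0.0005 -0.0147  0.0023] [-3.2  -0.02 -0.03]
90.0 [ 0.0004 -0.0163  0.0028] [-3.6  -0.02 -0.03]
```

Next, another 20° (10 rows) in the same steps, then a check.

Call:
{"fn": "carry_out", "kwargs": {"targets": [0.027,0,-0.0017,0,-0.4,0,0,0.027,0,-0.0035,0.0001,-0.8,0,0,0.027,0,-0.0052,0.0003,-1.2,0,0,0.027,0,-0.007,0.0005,-1.6,0,0,0.027,0,-0.0087,0.0008,-2,0,0,0.027,0,-0.0104,0.0011,-2.4,0,0,0.027,0,-0.0121,0.0015,-2.8,0,0,0.027,0,-0.0138,0.0019,-3.2,0,0,0.027,0,-0.0154,0.0024,-3.6,0,0,0.027,0,-0.0171,0.003,-4,0,0]}}

```text
clock: 15.35
tcp_pos: [0.5077, 0.0835, 0.0845]
orientation: [1.184, 1.226, -1.178]
contact_force: [4.6, 0.0, 4.1]
grip_width: 0.0272
```

```bash
python3 -c "
from w import *
frc()
im=r.grab_frame('top');cv2.imwrite('pics/t2.png',im[165:270,220:390])
frc();ci=r.camera_info('wrist'); im=r.grab_frame('wrist'); cv2.imwrite('pics/w4.png',cv2.resize(im[120:400,130:430],None,fx=2,fy=2))
print(proj(ci,[*A,.074],True))
for a in (84,88,92):
  t=np.radians(a);print(a,proj(ci,[*(A+.05*np.array([np.cos(t),np.sin(t)])),.121],True))"
```

```text
t 15.35 tcp [0.5077 0.0835 0.0845] yaw_y 2.2 tilt [ 0.003 -0.002] w 0.0272 F [4.56 0.03 4.07] q1,7 [-0.48 -0.09]
rad 0.0502 phi 90.9
F tool xyz [-4.06  4.57  0.14]
t 15.4 tcp [0.5074 0.0834 0.0844] yaw_y 2.2 tilt [ 0.003 -0.002] w 0.0271 F [4.21 1.07 3.8 ] q1,7 [-0.48 -0.09]
rad 0.0502 phi 91.3
F tool xyz [-3.78  4.26 -0.92]
(np.float64(278.3803240989566), np.float64(333.31010135165286))
84 (np.float64(294.4677456859329), np.float64(316.86336230871075))
88 (np.float64(285.91016619521093), np.float64(316.1900830490289))
92 (np.float64(277.28097992618115), np.float64(315.9325785675169))
```

View pics/w4.png

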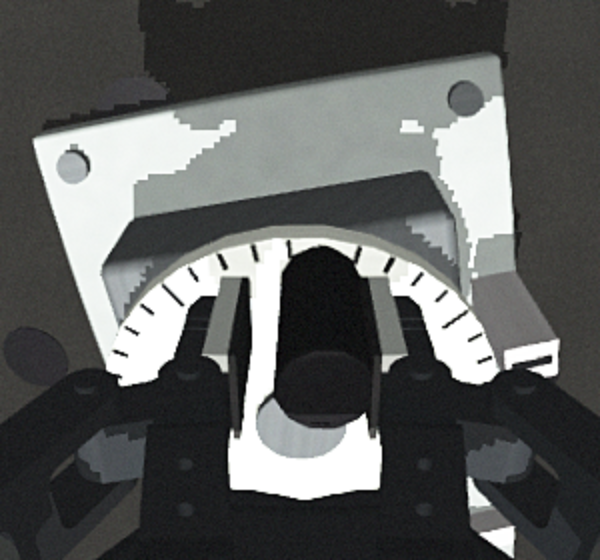

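The handle bears on the right-hand pad (crop x 275–370), and the hub and wheel look normal. The wheel is about 3° behind the tool, as at the onset. I estimate the drive at about -8° past set, so I'll go 8° further.

Call:
{"fn": "carry_out", "kwargs": {"targets": [0.027,0,-0.0017,0,-0.3,0,0,0.027,0,-0.0035,0.0001,-0.6,0,0,0.027,0,-0.0052,0.0003,-1,0,0,0.027,0,-0.0066,0.0005,-1.4,0,0,0.027,0,-0.0075,0.0006,-1.6,0,0,0.027,0,-0.0075,0.0006,-1.6,0,0,0.027,0,-0.0075,0.0006,-1.6,0,0]}}

```text
clock: 16.32
tcp_pos: [0.4999, 0.0826, 0.0844]
orientation: [1.081, 1.287, -1.076]
contact_force: [4.0, 0.9, 2.8]
grip_width: 0.0272
```

```bash
python3 -c "
from w import *
frc(); arc(98,74,12)"
```

```text
t 16.32 tcp [0.4999 0.0826 0.0844] yaw_y 10.1 tilt [ 0.002 -0.001] w 0.0272 F [4.03 0.92 2.8 ] q1,7 [-0.45  0.02]
rad 0.05 phi 99.9
F tool xyz [-2.79  4.13 -0.2 ]
t 16.32 tcp [0.4999 0.0826 0.0844] yaw_y 10.1 tilt [ 0.002 -0.001] w 0.0272 F [4.03 0.92 2.8 ] q1,7 [-0.45  0.02]
rad 0.05 phi 99.9
96.0 [0.0004 0.0034 0.0001] [ 0.82 -0.02 -0.03]
94.0 [0.0004 0.0052 0.0003] [ 1.22 -0.02 -0.03]
92.0 [0.0004 0.0069 0.0005] [ 1.62 -0.02 -0.03]
90.0 [0.0004 0.0086 0.0008] [ 2.02 -0.02 -0.03]
88.0 [0.0004 0.0103 0.0011] [ 2.42 -0.02 -0.03]
86.0 [0.0004 0.012  0.0015] [ 2.82 -0.02 -0.03]
84.0 [0.0004 0.0137 0.002 ] [ 3.22 -0.02 -0.03]
82.0 [0.0004 0.0154 0.0025] [ 3.62 -0.02 -0.03]
80.0 [0.0004 0.017  0.0031] [ 4.02 -0.02 -0.03]
78.0 [0.0004 0.0187 0.0037] [ 4.42 -0.02 -0.02]
76.0 [0.0004 0.0203 0.0044] [ 4.82 -0.02 -0.02]
74.0 [0.0004 0.0219 0.0051] [ 5.22 -0.02 -0.02]
```

Call:
{"fn": "carry_out", "kwargs": {"targets": [0.027,0,0.0022,0,0.5,0,0,0.027,0,0.0044,0.0002,1,0,0,0.027,0,0.0065,0.0004,1.5,0,0,0.027,0,0.0087,0.0008,2,0,0,0.027,0,0.0108,0.0012,2.5,0,0,0.027,0,0.0129,0.0017,3,0,0,0.027,0,0.015,0.0023,3.5,0,0,0.027,0,0.0171,0.003,4,0,0,0.027,0,0.0191,0.0038,4.5,0,0,0.027,0,0.0211,0.0047,5,0,0,0.027,0,0.0231,0.0057,5.5,0,0,0.027,0,0.025,0.0067,6,0,0]}}

```text
clock: 17.82
tcp_pos: [0.5258, 0.0803, 0.0844]
orientation: [1.465, 1.023, -1.46]
contact_force: [-0.4, -0.1, -1.2]
grip_width: 0.0271
```

```bash
python3 -c "
from w import *
frc(); arc(70,40,12)"
```

```text
t 17.82 tcp [0.5258 0.0803 0.0844] yaw_y -20.1 tilt [ 0.002 -0.002] w 0.0271 F [-0.39 -0.07 -1.17] q1,7 [-0.54 -0.4 ]
rad 0.0501 phi 69.8
F tool xyz [ 1.17 -0.34  0.2 ]
t 17.82 tcp [0.5258 0.0803 0.0844] yaw_y -20.1 tilt [ 0.002 -0.002] w 0.0271 F [-0.39 -0.07 -1.17] q1,7 [-0.54 -0.4 ]
rad 0.0501 phi 69.8
67.5 [0.0004 0.002  0.0002] [ 0.48 -0.03 -0.02]
65.0 [0.0004 0.0041 0.0003] [ 0.98 -0.03 -0.02]
62.5 [0.0004 0.0063 0.0005] [ 1.48 -0.03 -0.02]
60.0 [0.0004 0.0085 0.0009] [ 1.98 -0.03 -0.01]
57.5 [0.0004 0.0106 0.0013] [ 2.48 -0.03 -0.01]
55.0 [0.0004 0.0127 0.0018] [ 2.98 -0.03 -0.01]
52.5 [0.0004 0.0148 0.0024] [ 3.48 -0.03 -0.01]
50.0 [0.0004 0.0169 0.0031] [ 3.98 -0.03 -0.01]
47.5 [0.0004 0.0189 0.0039] [ 4.48 -0.03 -0.01]
45.0 [0.0004 0.0209 0.0048] [ 4.98 -0.03 -0.01]
42.5 [0.0004 0.0229 0.0057] [ 5.48 -0.03 -0.01]
40.0 [0.0004 0.0248 0.0068] [ 5.98 -0.03 -0.01]
```

Call:
{"fn": "carry_out", "kwargs": {"targets": [0.027,0,0.0022,0,0.5,0,0,0.027,0,0.0044,0.0002,1,0,0,0.027,0,0.0065,0.0004,1.5,0,0,0.027,0,0.0087,0.0008,2,0,0,0.027,0,0.0108,0.0012,2.5,0,0,0.027,0,0.0129,0.0017,3,0,0,0.027,0,0.015,0.0023,3.5,0,0,0.027,0,0.0171,0.003,4,0,0,0.027,0,0.0191,0.0038,4.5,0,0,0.027,0,0.0211,0.0047,5,0,0,0.027,0,0.0231,0.0057,5.5,0,0,0.027,0,0.025,0.0067,6,0,0]}}

```text
clock: 19.32
tcp_pos: [0.5471, 0.0654, 0.0844]
orientation: [1.823, 0.659, -1.817]
contact_force: [0.4, 0.0, 0.3]
grip_width: 0.027
```

Call:
{"fn": "carry_out", "kwargs": {"targets": [0.027,0,0.0011,0,0.25,0,0,0.027,0,0.0022,0,0.5,0,0,0.027,0,0.0033,0.0001,0.75,0,0,0.027,0,0.0044,0.0002,1,0,0,0.027,0,0.0054,0.0003,1.25,0,0,0.027,0,0.0065,0.0004,1.5,0,0]}}

```text
clock: 20.08
tcp_pos: [0.551, 0.0601, 0.0844]
orientation: [1.906, 0.55, -1.901]
contact_force: [0.3, 1.4, 0.1]
grip_width: 0.027
```

Call:
{"fn": "carry_out", "kwargs": {"targets": [0.027,0,0.0011,0,0.25,0,0,0.027,0,0.0022,0,0.5,0,0,0.027,0,0.0033,0.0001,0.75,0,0,0.027,0,0.0044,0.0002,1,0,0]}}

```text
clock: 20.58
tcp_pos: [0.5532, 0.0562, 0.0845]
orientation: [1.961, 0.473, -1.956]
contact_force: [-1.0, 0.6, -0.6]
grip_width: 0.0272
```

```bash
python3 -c "
from w import *
frc()"
```

```text
t 20.57 tcp [0.5532 0.0562 0.0845] yaw_y -62.9 tilt [-0.001 -0.003] w 0.0272 F [-1.01  0.59 -0.63] q1,7 [-0.62 -0.94]
rad 0.0503 phi 27.1
F tool xyz [ 0.63 -0.98  0.63]
```

Still in the play at tool 27°, and the onset is expected about here. I'm continuing in 5° steps.

Call:
{"fn": "carry_out", "kwargs": {"targets": [0.027,0,0.0011,0,0.25,0,0,0.027,0,0.0022,0,0.5,0,0,0.027,0,0.0033,0.0001,0.75,0,0,0.027,0,0.0044,0.0002,1,0,0]}}

```text
clock: 21.08
tcp_pos: [0.555, 0.0524, 0.0844]
orientation: [2.014, 0.393, -2.009]
contact_force: [-1.2, 2.4, -0.5]
grip_width: 0.0269
```

Call:
{"fn": "carry_out", "kwargs": {"targets": [0.027,0,0.0011,0,0.25,0,0,0.027,0,0.0022,0,0.5,0,0,0.027,0,0.0033,0.0001,0.75,0,0,0.027,0,0.0044,0.0002,1,0,0]}}

```text
clock: 21.58
tcp_pos: [0.5565, 0.0487, 0.0844]
orientation: [2.066, 0.31, -2.061]
contact_force: [-1.5, 5.1, 0.4]
grip_width: 0.0271
```

```bash
python3 -c "
from w import *
frc()"
```

```text
t 21.57 tcp [0.5565 0.0487 0.0844] yaw_y -73.0 tilt [-0.002 -0.003] w 0.0271 F [-1.45  5.15  0.44] q1,7 [-0.64 -1.07]
rad 0.0504 phi 17.8
F tool xyz [-0.43 -5.35 -0.11]
```

The drive picked up near tool 24° (wheel about 27°), so the carriage had been drawn about 0.25 rad behind set, which agrees. Next, the last 8° or so.

Call:
{"fn": "carry_out", "kwargs": {"targets": [0.027,0,0.0011,0,0.25,0,0,0.027,0,0.0022,0,0.5,0,0,0.027,0,0.0033,0.0001,0.75,0,0,0.027,0,0.0044,0.0002,1,0,0,0.027,0,0.0054,0.0003,1.25,0,0,0.027,0,0.0065,0.0004,1.5,0,0,0.027,0,0.007,0.0005,1.6,0,0,0.027,0,0.007,0.0005,1.6,0,0]}}

```text
clock: 22.58
tcp_pos: [0.5581, 0.0418, 0.0844]
orientation: [2.144, 0.17, -2.139]
contact_force: [-1.2, 4.7, -0.3]
grip_width: 0.0268
```

```bash
python3 -c "
from w import *
frc()
r.grab_frame('top');frc()
ci=r.camera_info('wrist'); im=r.grab_frame('wrist'); cv2.imwrite('pics/w5.png',cv2.resize(im[120:370,150:410],None,fx=2.3,fy=2.3))
pt=lambda u,v:(150+u/2.3,120+v/2.3)
f=lambda a,z:np.array(proj(ci,[*(A+.05*np.array([np.cos(np.radians(a)),np.sin(np.radians(a))])),z],True))
for a in(8.4,12.4,16.4): print(a,(f(a,.121)-[150,120])*2.3)
t=np.radians(12.4);print('idx',(np.array(proj(ci,[*(A+.068*np.array([np.cos(t),np.sin(t)])),.062],True))-[150,120])*2.3)
"
```

```text
t 22.57 tcp [0.5581 0.0418 0.0844] yaw_y -81.0 tilt [-0.002 -0.002] w 0.0268 F [-1.24  4.73 -0.29] q1,7 [-0.65 -1.17]
rad 0.0503 phi 9.8
F tool xyz [ 0.3  -4.86  0.49]
t 22.62 tcp [0.558  0.0418 0.0844] yaw_y -81.0 tilt [-0.002 -0.002] w 0.0271 F [0.57 4.84 0.7 ] q1,7 [-0.65 -1.17]
rad 0.0503 phi 9.8
F tool xyz [-0.69 -4.7  -1.32]
8.4 [301.09881941 462.09115715]
12.4 [281.45815818 462.37490268]
16.4 [261.98299757 463.58965484]
idx [282.87206545 245.48805624]
```

View pics/w5.png

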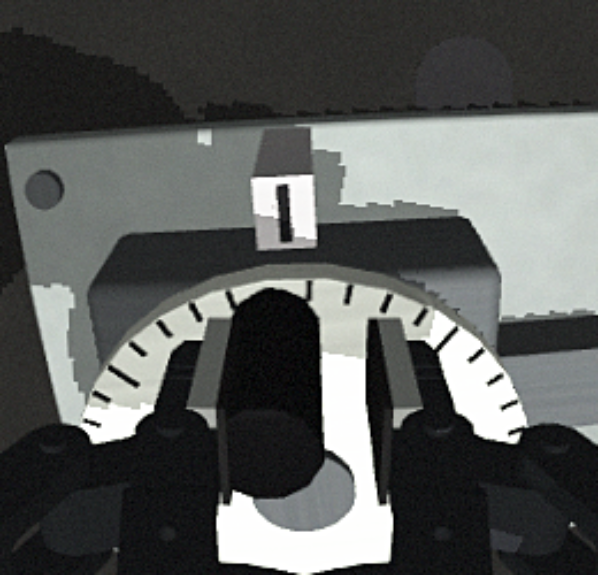

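The handle bears on the left pad. The long line, midway between the ticks at crop x 232 and 310 (about 271), lies about 3–4° anticlockwise of the post line (about 289 at the rim). One more 3.5° clockwise, then open and lift.

Call:
{"fn": "carry_out", "kwargs": {"targets": [0.027,0,0.0011,0,0.25,0,0,0.027,0,0.0022,0,0.5,0,0,0.027,0,0.0031,0.0001,0.7,0,0,0.027,0,0.0031,0.0001,0.7,0,0,0.027,0,0.0031,0.0001,0.7,0,0]}}

```text
clock: 23.3
tcp_pos: [0.5585, 0.0387, 0.0844]
orientation: [2.176, 0.107, -2.171]
contact_force: [-0.1, 4.7, -0.3]
grip_width: 0.0274
```

Call:
{"fn": "carry_out", "kwargs": {"targets": [0.085,0,0,0,0,0,0,0.085,0,0,0,0,0,0,0.085,0,0,0,0,0,0,0.085,0,0,0,0,0,0,0.085,0,0,0,0,0,0,0.085,-0.02,0,0,0,0,0,0.085,-0.05,0,0,0,0,0,0.085,-0.09,0,0,0,0,0,0.085,-0.13,0,0,0,0,0,0.085,-0.15,0,0,0,0,0,0.085,-0.15,0,0,0,0,0,0.085,-0.15,0,0,0,0,0]}}

```text
clock: 24.8
tcp_pos: [0.5576, 0.0384, 0.2342]
orientation: [2.175, 0.107, -2.172]
contact_force: [0.0, -1.1, 0.5]
grip_width: 0.0854
```

```bash
python3 -c "
from w import *
r.grab_frame('top');r.grab_frame('top');frc()
ci=r.camera_info('wrist'); im=r.grab_frame('wrist')
import pickle;pickle.dump(ci,open('ci6.pkl','wb'))
u,v=map(int,proj(ci,[*A,.074],True));x0,y0=u-90,v-95;print(u,v,x0,y0)
cv2.imwrite('pics/w6.png',cv2.resize(im[y0:y0+150,x0:x0+180],None,fx=4,fy=4,interpolation=cv2.INTER_CUBIC))
"
```

```text
t 24.9 tcp [0.5574 0.0384 0.2336] yaw_y -84.5 tilt [-0.002 -0.001] w 0.0849 F [-0.65 -0.37 -0.55] q1,7 [-0.8  -1.36]
rad 0.0492 phi 5.9
F tool xyz [0.55 0.31 0.68]
280 236 190 141
```

View pics/w6.png

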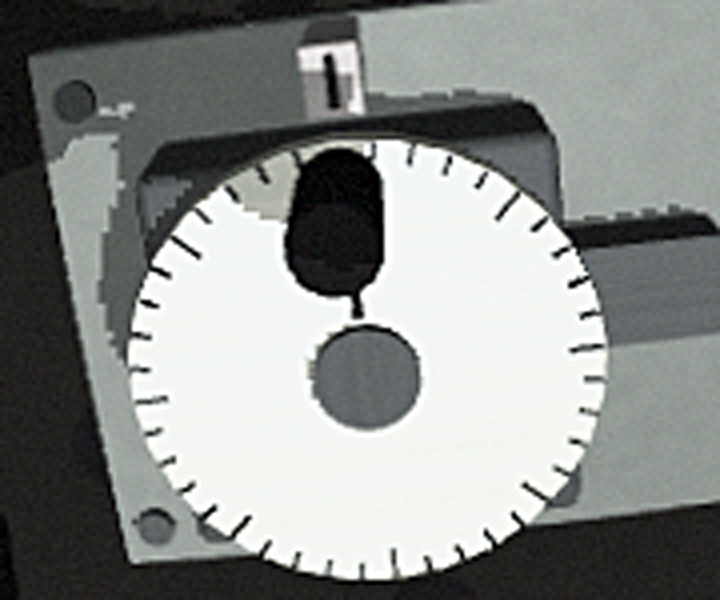

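The crop shows the hub (367,378), the handle between the rim ticks at (298,157) and (373,148), so the line end is near (336,150), and the post's inner end at (337,118). They look aligned. I'll check by casting onto the planes.

```bash
python3 -c "
from w import *
import pickle;ci=pickle.load(open('ci6.pkl','rb'))
f=lambda u,v,z:onz(ci,190+u/4-.4,141+v/4-.4,z,True)[:2]
h=f(367,378,.074)
opp=f(394,563,.07);c=(f(128,370,.07)+f(608,355,.07))/2
for n,p in(('tick-',f(298,157,.07)),('tick+',f(373,148,.07)),('line',f(336,150,.07)),('inner',f(358,308,.07)),('handle',f(334,250,.121)),('index',f(336,116,.062)),('plate edge',None)):
  if p is not None: d=p-h;print(n,p.round(4),np.hypot(*d).round(4),np.degrees(np.arctan2(d[1],d[0])).round(2))
a=f(131,563,.012);b=f(30,55,.012);d=b-a;print('plate edge',np.degrees(np.arctan2(d[1],d[0])))
"
```

```text
tick- [0.5651 0.0551] 0.0588 21.97
tick+ [0.5691 0.0373] 0.0586 4.05
line [0.5677 0.0461] 0.0586 12.81
inner [0.5277 0.037 ] 0.0176 12.88
handle [0.5589 0.0444] 0.0497 13.16
index [0.5744 0.0469] 0.0653 12.2
plate edge 12.016702434634205
```

The long line is at 13.0°, the post at 12.2° and the plate edge at 12.0°, so it is well inside 8°. Released and clear, so I'm handing in.

```bash
python3 -c "
from bench import r
print(r.hand_in())"
```

```text
the job is handed in; nothing more can be done
None
```

I turned the wheel back past the index, came up clockwise to the mark, let go, and handed the job in after about 25 s of the 72 s. No verdict was reported.

**Going back:** I carried the handle anticlockwise in a loose cage between the fingers. The resistance rose from about 1 N to 4–5 N once the play ran out, at about 1.2 rad of play. I then drew the drive to roughly 0.25–0.3 rad behind the set place. The highest sideways force I read was about 6 N.

**Coming up:** The drive picked up again about 14° before the index. That puts the draw-back at about 0.25 rad, which agrees with the first estimate and is clear of both the 0.1 rad minimum and the 0.5 rad stop.

**Last checks:** After release, the long line was at about 13.0° and the post at about 12.2°, so they are within about 1°. The gripper was open, about 15 cm above its working height, and touching nothing. The discs and screwdriver were never approached.

**Disagreements and gaps:**
- The top and wrist cameras put the wheel axis about 5 mm apart. I used the average, and the loose cage absorbed the difference.
- One early wrist picture was taken while the arm was still moving, so I discarded it and took another.
- The carriage position was inferred from the feel of the drive and the wheel angle. It was not read directly.

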